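Tap a plaster finial to the centre of a banding wheel

ROBOT

A 6-joint arm with a two-finger parallel gripper is mounted at the origin on a cart in front of the work surface, level with it; the furniture and walls round the work are solid. World frame = base frame: x ahead of the robot, y to its left, z up, the work surface at z = 0. Lengths are in mm, angles in rad, forces in N, time in s.
With the tool pointing down it reaches from about 350 to 875 mm from the base axis. Payload 4.2 kg.
Tool frame: the origin (TCP) lies between the finger pads; the fingertips stand 14 mm ahead of it and the grasp point (between the pads) lies 5 mm behind it; z points along the fingers, y is the line along which they close (so a half turn about z gives the same grasp; the last joint's range is limited). The gripper opens to 85 mm and grips with 20 to 120 N. Pads are 22 mm wide; open, the fingers measure 114 mm over their backs; the gripper's body (76 mm by 85 mm) begins 54 mm behind the grasp point. The pads swing forward as they close: fully open they stand 13 mm farther back than shut.
Start: joints at [1.537, 0.385, 0.008, 0, -1.194, -0.259], TCP at [180.364, 598.388, 245.312] pointing down, gripper open.
Joint ranges: [-3.14, 3.14], [-1.21, 2.06], [-1.07, 1.41], [-3.16, 2.05], [-2.99, -0.16], [-3.1, 3.1]. Speed limits (rad/s): [2.79, 2.79, 3.14, 3.14, 3.14, 3.14].

INTERFACE

Orientations are given as a unit quaternion [x, y, z, w].
In Python, from bench import * gives the robot as it stands.
- The arm moves only by the tool carry_out, never from a script. Its argument "motion" is a list of rows, each a list of 7 numbers: the turn, a rotation vector about the tool's x, y, z in rad, then the shift along the tool's x, y, z in mm, then the opening, from -1 (shut) to 1 (fully open), so that 0 is half open. A call has 1 to 5 rows; each row is the pose to reach, as a shift and turn from the pose commanded when the call began, along the tool's axes at that moment; what a row does not reach only later rows make up. A row lasts 1/8 s, in which the tool goes at most 62.5 mm and 10.7 degrees, less where a joint would pass 70% of its speed; a pose out of reach is approached as far as the arm can. A call with a gripper value outside its range is refused whole. The fingers move at their own pace and stop on an object; the grip force is fixed at half the most. Time passes only in rows, so rows that repeat a pose let the fingers close. It gives the time, the measured TCP pose, the force, the opening and the grip force at its end, in the units of the state.
- read_state(): the state, without advancing time (a new reading comes with each control period).
- get_image(name): name is "scene" or "side" or "wrist"; returns a dict with "color" (400x640x3 uint8, blue, green, red), "mtx" (3x3 intrinsics, pixels), "k1" (the pictures are not rectified: a ray, as slopes to the right and down, at radius r is drawn at 1 + k1 r^2 times it, then the intrinsics apply), "position" and "orientation" of the camera in the world. Camera axes: x right, y down, z forward; pixel columns grow to the right and rows downward; lengths in mm; the calibration is good to about 2 mm. A picture is of the moment at which its call begins. There is no depth.
- job_done(): hands the job in; it is judged then, once.
The state is a dict: "clock": time; "joints": joint angles; "joint_vel": joint speeds; "joint_efforts": joint torques, N m; "position": TCP position; "ee_rot": TCP orientation; "contact_force": force on the tool from outside, world axes, zero at the start; "wrist_torque": the same for the moment, N m; "gripper_width": finger opening in mm; "grasp_force": force on a finger pad.
Only numpy, scipy, OpenCV 4.12 (cv2) and the standard library are available. Lean on these libraries where they do the work, as an engineer would, in place of code of your own. Each camera call takes 0.05 s, during which the arm holds its last target. There are 200 camera calls.

TASK

A small, wobbly plaster finial stands off-centre on the banding wheel. With light fingertip taps on the side of its foot, nudge it until the foot stands wholly inside the smallest ring marked on the wheel's head, upright and still. Never pinch, lift or tip it over, and leave the tin, the plaster block and the dropper bottle where they are.

Things in the scene. Friction and masses are not known exactly. Their poses are not given: they have to be found in the camera images.
- finial: turned plaster finial, 58 mm tall, about 80 g, loose on the wheel. From below: bearing foot 30 mm across, 2.5 mm high; drum-shaped foot 40 mm across, 2.5 to 22 mm (side upright from 3.5 to 19 mm: tap here); waist 17 mm across; knob 31 mm across at 45 mm. Rocks on its bearing, topples if pushed high up; pushed low on the drum it slides at 0.3 to 0.8 N. Origin: centre of its underside; z up its axis
- banding_wheel: low modeller's turntable fixed to the bench, its head locked so that it does not turn. Dark base 120 mm across, column, flat round grey head 130 mm across, 10 mm thick, its top 60 mm above the bench. Three thin dark rings are marked flat on the head about its centre, radius 28, 43 and 57 mm. Origin: centre of the underside of its base; z up
- wheel_centre (a point): the centre of the rings, on top of the wheel's head, 60 mm above the bench
- pin_tin: bystander: round closed tin, 57 mm across and 72 mm tall; origin at the centre of its underside
- plaster_block: bystander: square cast plaster block, 48 x 48 x 20 mm, lying on the bench; origin at the centre of its underside
- dropper_bottle: bystander: brown dropper bottle with black rubber bulb, 33 mm across and 102 mm tall; origin at the centre of its underside
Mind the look-alikes: they are no part of the job. Leave any purple look-alike of the banding_wheel alone.

How it is judged (in metres and radians):
At the end, for the whole second after the job is handed in: The finial stands still and upright (within 0.08 rad) on the wheel's head, its axis within 7.2 mm of the head's centre, so that its 40 mm foot lies inside the ring of 28 mm radius (horizontal distance between finial and wheel_centre below 0.0072 m and z of finial in the frame of wheel_centre between -0.003 and 0.003 m and angle between finial's own z axis and vertical below 0.08 rad and linear speed of finial below 0.01 m/s); the robot touches nothing.
It fails at once if the finial is lifted more than 10 mm off the wheel's head (z of finial in the frame of wheel_centre above 0.01 m).
It fails at once if the finial falls off the wheel's head (z of finial in the frame of wheel_centre below -0.008 m).
It fails at once if the finial is tipped more than 0.5 rad (angle between finial's own z axis and vertical above 0.5 rad).
It fails at once if the fingers press or pinch the finial with more than 4 N (contact force between the fingers and finial above 4 N).
It fails at once if the tin, the plaster block or the dropper bottle is moved more than 20 mm (distance of any of pin_tin, plaster_block, dropper_bottle from where it was at the start of the episode above 0.02 m).
It also fails if it takes over 42 s, if anything falls off the work surface, if the arm or the gripper's body presses on something with over 40 N, if the wrist force passes 120 N, or if a joint passes its speed limit or range.

## Working session

There is one attempt and no reset: what is moved stays moved. The work goes in short steps, Python scripts to look and compute and a tool call to move; the robot and the scene stay as the last step left them, time stands still between calls to the robot, and variables do not carry over. Pictures are saved under pics/ and viewed, at most 10 in all, crops included, and the job is handed in when it is done.

Besides the shell and the picture viewer there is one more tool, called after "Call:" as name(argument=value, ...) on one line, values as JSON. carry_out: Moves the arm, as the interface text tells. Its arguments: {"type":"object","properties":{"motion":{"type":"array"}},"required":["motion"]}

```bash
mkdir -p pics; cat > h.py <<'E'
from bench import *
import numpy as np, cv2
from scipy.spatial.transform import Rotation as R
def grab(n):
    return get_image(n)
def ray(im,u,v):
    K=np.array(im["mtx"]);d=np.array([im["k1"],0,0,0,0.])
    p=cv2.undistortPoints(np.array([[[u,v]]],float),K,d)[0,0]
    return np.array(im["position"]),R.from_quat(im["orientation"]).apply([p[0],p[1],1])
def onplane(im,u,v,z):
    o,d=ray(im,u,v);return o+d*(z-o[2])/d[2]
def proj(im,P):
    q=R.from_quat(im["orientation"]).inv().apply(np.array(P)-np.array(im["position"]))
    s=q[:2]/q[2];s=s*(1+im["k1"]*(s@s));K=np.array(im["mtx"]);return K[0,0]*s[0]+K[0,2],K[1,1]*s[1]+K[1,2]
E
python3 - <<'E'
from h import *
s=read_state();print({k:np.round(v,3) for k,v in s.items()})
for n in("scene","side","wrist"):
    i=grab(n);cv2.imwrite(f"pics/{n}0.png",i["color"]);print(n,np.round(i["position"]),np.round(i["orientation"],3),i["k1"],i["mtx"][0][0])
E
```

```text
{'clock': np.float64(0.0), 'joints': array([ 1.537e+00,  3.860e-01,  7.000e-03, -1.000e-03, -1.194e+00,
       -2.590e-01]), 'joint_vel': array([ 0.   , -0.001,  0.001, -0.001, -0.002, -0.001]), 'joint_efforts': array([-1.0000e-03, -3.9229e+01,  1.8840e+01,  4.1860e+00, -5.0000e-03,
        0.0000e+00]), 'position': array([180.208, 597.876, 244.204]), 'ee_rot': array([ 0.989, -0.146, -0.   ,  0.001]), 'contact_force': array([ 0.464, -0.802, -0.582]), 'wrist_torque': array([-0.017, -0.032, -0.006]), 'grasp_force': np.float64(0.0), 'gripper_width': np.float64(85.528)}
scene [-383. -305.  742.] [ 0.723 -0.509  0.277 -0.376] -0.07359147635686612 424.4058051287982
side [-198. -428.  872.] [ 0.796 -0.457  0.191 -0.347] -0.1510842863954591 489.49001152932055
wrist [244. 578. 372.] [-0.591  0.796  0.107 -0.081] 0.0036299404986339648 284.17730697850953
```

View pics/scene0.png

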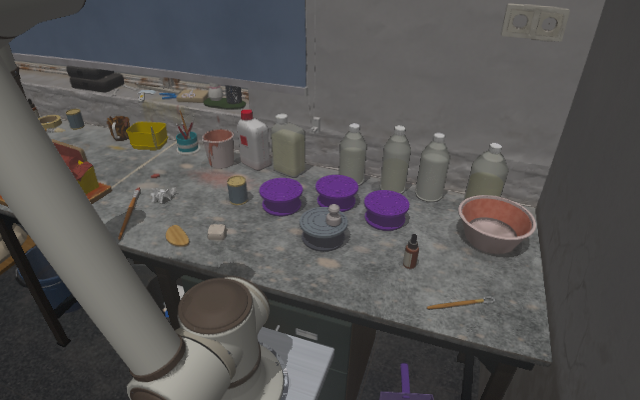

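View pics/side0.png

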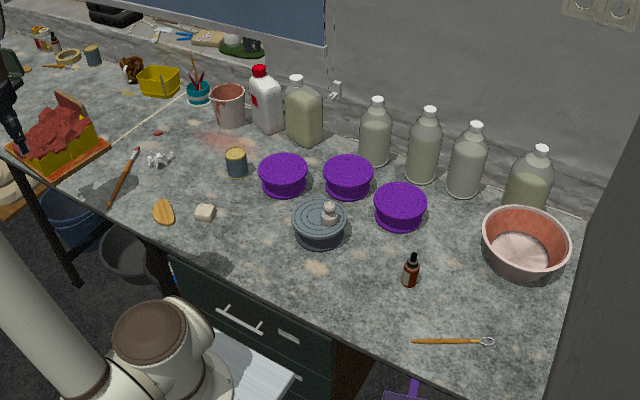

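View pics/wrist0.png

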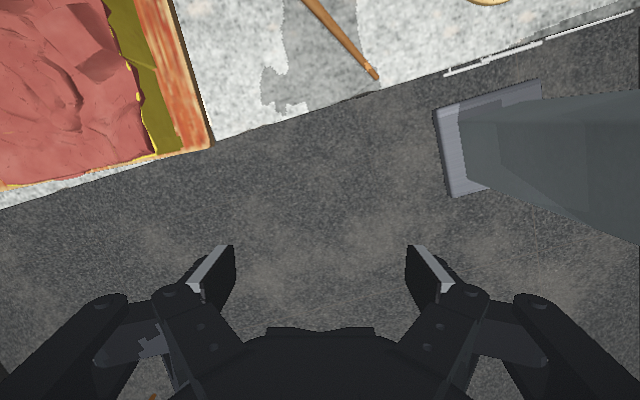

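The scene view shows the grey wheel at about (325,220) with the finial at (334,214), and three purple look-alikes behind it. The tin is at (237,190), the block at (217,231) and the bottle at (411,252). In the side view the wheel is at (319,218) and the finial at (329,213). The wrist view shows no part of the work yet.

```bash
python3 - <<'E'
from h import *
for n,w,f,t,b,d in(("scene",(324,218),(334,221),(237,201),(217,236),(411,267)),("side",(319,218),(329,221),(237,176),(204,218),(410,285))):
    i=grab(n)
    for nm,p,z in(("wheel",w,60),("fin",f,60),("tin",t,0),("block",b,0),("bottle",d,0)): print(n,nm,np.round(onplane(i,*p,z),1))
    c=i["color"][180:260,280:365];cv2.imwrite(f"pics/c_{n}.png",cv2.resize(c,None,fx=4.5,fy=4.5,interpolation=cv2.INTER_CUBIC)) 
a=cv2.imread("pics/c_scene.png");b=cv2.imread("pics/c_side.png");cv2.imwrite("pics/c.png",np.hstack([a,b]))
print(a.shape)
E
```

```text
scene wheel [492.5 -17.9  60. ]
scene fin [489.1 -47.4  60. ]
scene tin [558.6 288.7   0. ]
scene block [386.6 257.5   0. ]
scene bottle [ 448.2 -269.4    0. ]
side wheel [478.5 -24.5  60. ]
side fin [481.7 -49.2  60. ]
side tin [554.6 280.3   0. ]
side block [384.3 255.2   0. ]
side bottle [ 450.9 -271.     0. ]
(360, 382, 3)
```

View pics/c.png

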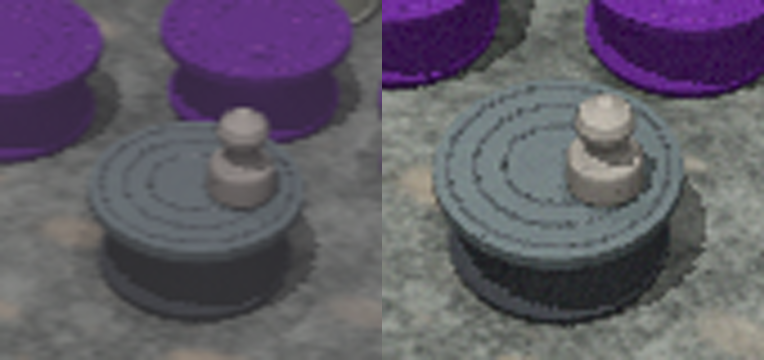

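The grey wheel is near (480,-22) and the finial is about 28 mm from its centre, towards -y. I'll bring the wrist camera over it with tool x along -y.

```bash
cat >> h.py <<'E'
def yawR(deg):
    a=np.radians(deg);x=np.array([np.cos(a),np.sin(a),0]);z=np.array([0,0,-1.]);return R.from_matrix(np.c_[x,np.cross(z,x),z])
def go(p,deg):
    s=read_state();T=R.from_quat(s["ee_rot"])
    print("clock",round(float(s["clock"]),2),"pos",np.round(s["position"],1),"F",np.round(s["contact_force"],2),"w",round(float(s["gripper_width"]),1),
      "turn",np.round((T.inv()*yawR(deg)).as_rotvec(),3),"shift",np.round(T.inv().apply(np.array(p)-s["position"]),1))
E
python3 - <<'E'
from h import *
s=read_state();T=R.from_quat(s["ee_rot"]);i=grab("wrist")
c=T.inv().apply(np.array(i["position"])-s["position"]);C=T.inv()*R.from_quat(i["orientation"])
print(c,C.as_matrix()[:,2])
W=np.array([480,-22,60.]);
for deg in(-90,):
  o=yawR(deg).apply(c);d=(yawR(deg)*C).apply([0,0,1])
  for z in(150,200):
    h=z+o[2]-60; p=W-d*(h/-d[2])-o; print(deg,z,p); go([p[0],p[1],z],deg)
E
```

```text
[  67.10125025    1.08268314 -128.10091741] [-2.66586266e-01  1.19801184e-04  9.63811054e-01]
-90 150 [481.10979296 -15.2245873  150.        ]
clock 0.3 pos [180.3 598.2 244.9] F [-0.65 -0.06 -0.06] w 85.4 turn [ 1.000e-03 -0.000e+00  1.278e+00] shift [465.1 500.4  95.3]
-90 200 [481.11600794 -29.05438642 200.        ]
clock 0.3 pos [180.3 598.2 244.9] F [-0.65 -0.06 -0.06] w 85.4 turn [ 1.000e-03 -0.000e+00  1.278e+00] shift [469.1 513.7  45.3]
```

Call:
carry_out(motion=[[0,0,0.3,50,50,0,0],[0,0,0.5,90,90,0,-0.4],[0,0,0.7,130,130,0,-0.4],[0,0,0.85,175,175,0,-0.4],[0,0,1.0,220,220,10,-0.4]])

```text
clock: 0.92
position: [326.9, 325.5, 236.6]
ee_rot: [0.815, -0.579, -0.0, -0.001]
contact_force: [0.6, 0.8, -0.9]
gripper_width: 25.7
grasp_force: 0.0
```

```bash
python3 -c "
from h import *
go([481,25,210],-90)"
```

```text
clock 0.93 pos [326.9 325.5 236.6] F [ 0.64  0.77 -0.93] w 25.7 turn [-0.002  0.002  0.335] shift [334.5 -46.6  26.2]
```

Call:
carry_out(motion=[[0,0,0.1,55,-8,5,-0.4],[0,0,0.2,110,-16,10,-0.4],[0,0,0.25,165,-23,15,-0.4],[0,0,0.28,220,-31,20,-0.4],[0,0,0.28,270,-38,22,-0.4]])

```text
clock: 1.55
position: [452.6, 83.3, 213.8]
ee_rot: [0.728, -0.686, 0.0, -0.0]
contact_force: [0.2, 0.3, -0.1]
gripper_width: 25.8
grasp_force: 0.0
```

```bash
python3 -c "
from h import *
go([481,25,210],-90)"
```

```text
clock 1.55 pos [452.6  83.3 213.8] F [ 0.25  0.28 -0.14] w 25.8 turn [-0.    0.    0.06] shift [ 59.9 -24.9   3.8]
```

Call:
carry_out(motion=[[0,0,0.06,40,-17,3,-0.4],[0,0,0.06,60,-25,4,-0.4],[0,0,0.06,60,-25,4,-0.4]])

```text
clock: 1.92
position: [480.9, 25.6, 209.5]
ee_rot: [-0.706, 0.708, 0.0, -0.0]
contact_force: [0.4, -0.1, 0.4]
gripper_width: 25.7
grasp_force: 0.0
```

```bash
python3 -c "
from h import *
go([481,25,210],-90)
i=grab('wrist');cv2.imwrite('pics/w1.png',i['color'])
print(proj(i,[480,-22,60]),proj(i,[482,-50,60]))"
```

```text
clock 1.93 pos [480.9  25.6 209.5] F [ 0.36 -0.05  0.41] w 25.7 turn [ 0.    -0.    -0.002] shift [ 0.6 -0.1 -0.5]
(np.float64(319.98573581249224), np.float64(144.266307250848)) (np.float64(317.7645311914949), np.float64(113.81350545860106))
```

View pics/w1.png

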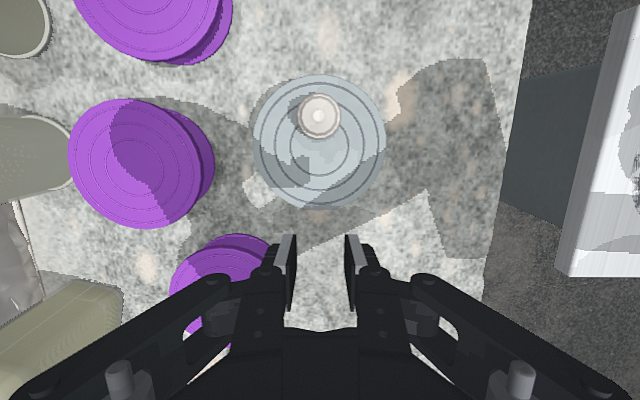

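The wrist view shows the head at about (320,141) with a 67 px radius. The finial's drum and knob are at about (319,116), and the fingertips at (290,240) and (352,240).

```bash
cat >> h.py <<'E'
def circ(P):
    A=np.c_[2*P[:,:2],np.ones(len(P))];x=np.linalg.lstsq(A,(P[:,:2]**2).sum(1),rcond=None)[0]
    return x[:2],np.sqrt(x[2]+x[:2]@x[:2])
def blob(m,near):
    m=cv2.morphologyEx(m.astype(np.uint8),cv2.MORPH_CLOSE,np.ones((3,3)))
    cs,_=cv2.findContours(m,cv2.RETR_EXTERNAL,cv2.CHAIN_APPROX_NONE)
    cs=[c for c in cs if cv2.contourArea(c)>60 and cv2.pointPolygonTest(cv2.convexHull(c),near,False)>=0]
    return cv2.convexHull(max(cs,key=cv2.contourArea))[:,0].astype(float)
def measure(i,w=(480,-22),f=(482,-50)):
    c=i["color"].astype(int);b,g,r=c[...,0],c[...,1],c[...,2]
    nw=proj(i,[*w,60]);nf=proj(i,[*f,75]);out={}
    for nm,m,n,z in(("head",(b-r>8)&(abs(g-(b+r)/2)<12),nw,60),("drum",(r-b>7)&(r>90),nf,78)):
        h=blob(m,n);P=np.array([onplane(i,u,v,z) for u,v in h])
        for _ in range(3):
            q,rad=circ(P);e=abs(np.linalg.norm(P[:,:2]-q,axis=1)-rad);P=P[e<=max(1.5,np.quantile(e,.8))]
        out[nm]=(np.round(q,1),round(float(rad),1),np.round(h.min(0)),np.round(h.max(0)))
        print(nm,*out[nm])
    return out
E
python3 - <<'E'
from h import *
i=grab("wrist")
print(i["color"][[116,116,150,100,141,190,180],[319,305,340,360,320,320,400]])
measure(i)
E
```

```text
[[229 234 237]
 [211 217 220]
 [210 206 197]
 [147 142 137]
 [184 180 172]
 [171 168 159]
 [126 129 127]]
head [481.  -20.3] 63.9 [253.  74.] [385. 208.]
drum [481.3 -47.5] 19.2 [297.  92.] [340. 137.]
```

Call:
carry_out(motion=[[0,0,0,60,0,0,-0.4],[0,0,0,120,0,0,-0.4],[0,0,0,128,0,50,-0.4],[0,0,0,128,0,105,-0.4],[0,0,0,128,0,115,-0.4]])

```text
clock: 2.65
position: [478.2, -100.8, 92.2]
ee_rot: [0.708, -0.707, -0.002, 0.003]
contact_force: [-0.8, 0.8, 0.1]
gripper_width: 25.7
grasp_force: 0.0
```

```bash
python3 - <<'E'
from h import *
go([481,-85,79],-90)
i=grab("side");j=grab("wrist")
a=cv2.resize(i["color"][150:270,250:400],None,fx=2.66,fy=2.66,interpolation=cv2.INTER_CUBIC)
cv2.imwrite("pics/s2.png",np.hstack([a,cv2.resize(j["color"],None,fx=.62,fy=.62)[:a.shape[0]]] if 0 else [a]))
cv2.imwrite("pics/w2.png",np.vstack([cv2.resize(j["color"][150:],(399,156)),a]))
E
```

```text
clock 2.65 pos [ 478.2 -100.8   92.2] F [-0.77  0.77  0.1 ] w 25.7 turn [ 0.007 -0.     0.001] shift [-15.8  -2.9  13.2]
```

View pics/w2.png

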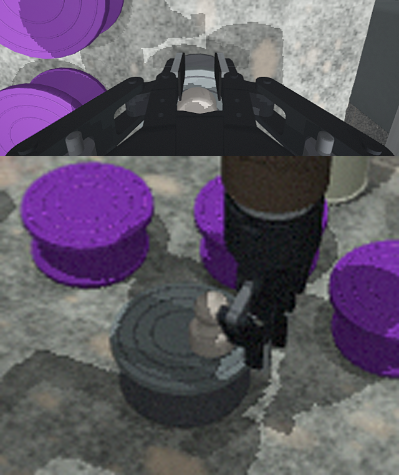

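The fingers stand behind the finial, and in the wrist view it shows between them. I'll lower the tool the rest of the way and let it settle.

Call:
carry_out(motion=[[0,0,0,-4,-2,8,-0.4],[0,0,0,-10,-2,13,-0.4],[0,0,0,-14,-2,13,-0.4],[0,0,0,-14,-2,13,-0.4]])

```text
clock: 3.25
position: [483.0, -86.9, 82.3]
ee_rot: [0.708, -0.707, 0.0, -0.0]
contact_force: [0.0, -0.4, 0.2]
gripper_width: 25.7
grasp_force: 0.0
```

```bash
python3 - <<'E'
from h import *
go([481,-76,79],-90)
E
```

```text
clock 3.25 pos [483.  -86.9  82.3] F [ 0.02 -0.41  0.24] w 25.7 turn [-0.001  0.     0.001] shift [-10.9   2.    3.3]
```

Call:
carry_out(motion=[[0,0,0,-1,1,2,-0.4],[0,0,0,-3,2,3,-0.4],[0,0,0,-5,2,3,-0.4],[0,0,0,-7,2,3,-0.4],[0,0,0,-8.5,2,3,-0.4]])

```text
clock: 3.88
position: [480.7, -78.7, 78.8]
ee_rot: [0.707, -0.707, 0.0, -0.0]
contact_force: [0.3, 0.6, -0.1]
gripper_width: 25.8
grasp_force: 0.0
```

Call:
carry_out(motion=[[0,0,0,-1.5,0,0,-0.4],[0,0,0,-3,0,0,-0.4],[0,0,0,-4.5,0,0,-0.4],[0,0,0,-6,0,0,-0.4],[0,0,0,-7.5,0,0,-0.4]])

```text
clock: 4.5
position: [480.8, -71.2, 78.8]
ee_rot: [0.707, -0.707, 0.0, -0.0]
contact_force: [0.2, -0.5, -0.1]
gripper_width: 25.5
grasp_force: 0.2
```

```bash
python3 - <<'E'
from h import *
go([481,-46.6,79],-90)
j=grab("wrist");i=grab("side")
a=cv2.resize(i["color"][170:260,270:370],None,fx=4,fy=4,interpolation=cv2.INTER_CUBIC)
b=cv2.resize(j["color"][190:350,220:420],None,fx=2,fy=2)
b=cv2.copyMakeBorder(b,0,a.shape[0]-b.shape[0],0,0,0);cv2.imwrite("pics/c3.png",np.hstack([a,b]))
E
```

```text
clock 4.5 pos [480.8 -71.2  78.8] F [ 0.16 -0.48 -0.1 ] w 25.5 turn [-0. -0.  0.] shift [-24.6  -0.2  -0.2]
```

View pics/c3.png

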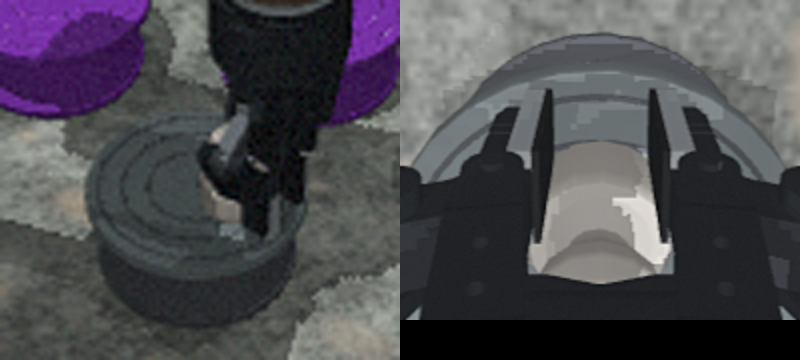

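The fingers now touch the drum on both edges; the pad force reads 0.2 N. I'll push slowly towards the centre.

Call:
carry_out(motion=[[0,0,0,-1.5,0,0,-0.4],[0,0,0,-3,0,0,-0.4],[0,0,0,-4.5,0,0,-0.4],[0,0,0,-6,0,0,-0.4],[0,0,0,-7.5,0,0,-0.4]])

```text
clock: 5.22
position: [480.7, -63.7, 78.8]
ee_rot: [0.707, -0.707, -0.0, 0.0]
contact_force: [-0.3, -0.2, 0.7]
gripper_width: 25.6
grasp_force: 0.3
```

Call:
carry_out(motion=[[0,0,0,-1.5,0,0,-0.4],[0,0,0,-3,0,0,-0.4],[0,0,0,-4.5,0,0,-0.4],[0,0,0,-6,0,0,-0.4],[0,0,0,-7.5,0,0,-0.4]])

```text
clock: 5.85
position: [480.7, -56.2, 78.8]
ee_rot: [0.707, -0.707, -0.0, 0.0]
contact_force: [0.5, -0.9, 0.6]
gripper_width: 25.6
grasp_force: 0.3
```

```bash
python3 - <<'E'
from h import *
go([481,-46.6,79],-90)
j=grab("wrist");i=grab("side")
a=cv2.resize(i["color"][170:260,270:370],None,fx=4,fy=4,interpolation=cv2.INTER_CUBIC)
b=cv2.resize(j["color"][190:350,220:420],None,fx=2,fy=2)
b=cv2.copyMakeBorder(b,0,a.shape[0]-b.shape[0],0,0,0);cv2.imwrite("pics/c4.png",np.hstack([a,b]))
E
```

```text
clock 5.85 pos [480.7 -56.2  78.8] F [ 0.47 -0.94  0.56] w 25.6 turn [ 0.    -0.     0.001] shift [-9.6 -0.3 -0.2]
```

View pics/c4.png

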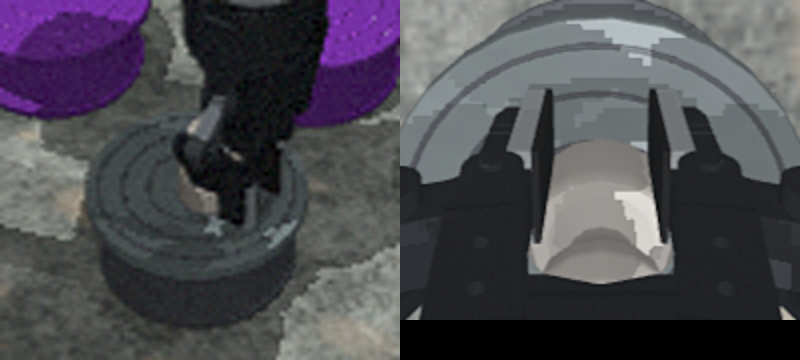

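The finial moves with the fingers and stays upright, with the drum seated between the finger edges. I'll finish the push.

Call:
carry_out(motion=[[0,0,0,-1.5,0,0,-0.4],[0,0,0,-3,0,0,-0.4],[0,0,0,-4.5,0,0,-0.4],[0,0,0,-6,0,0,-0.4],[0,0,0,-7.5,0,0,-0.4]])

```text
clock: 6.58
position: [480.7, -48.7, 78.8]
ee_rot: [0.707, -0.707, -0.0, 0.0]
contact_force: [0.1, -0.3, 0.3]
gripper_width: 25.6
grasp_force: 0.3
```

Call:
carry_out(motion=[[0,0,0,-1,0,0,-0.4],[0,0,0,-1.5,0,0,-0.4],[0,0,0,0,0,0,-0.4],[0,0,0,10,0,0,-0.4],[0,0,0,35,0,0,-0.4]])

```text
clock: 7.2
position: [480.9, -84.1, 78.9]
ee_rot: [0.708, -0.706, 0.0, -0.0]
contact_force: [-0.3, 0.5, 0.2]
gripper_width: 25.7
grasp_force: 0.0
```

Call:
carry_out(motion=[[0,0,0,20,0,0,-0.4],[0,0,0,20,0,-40,-0.4],[0,0,0,20,0,-100,-0.4],[0,0,0,0,0,-130,-0.4],[0,0,0,-40,0,-130,-0.4]])

```text
clock: 7.82
position: [482.2, -44.2, 211.9]
ee_rot: [-0.706, 0.708, -0.002, 0.003]
contact_force: [-0.7, 0.6, -0.0]
gripper_width: 25.7
grasp_force: 0.0
```

Call:
carry_out(motion=[[0,0,0,-40,0,0,-0.4],[0,0,0,-70,0,0,-0.4],[0,0,0,-70,0,0,-0.4],[0,0,0,-70,0,0,-0.4]])

```text
clock: 8.32
position: [480.5, 25.6, 208.6]
ee_rot: [0.707, -0.707, -0.0, 0.0]
contact_force: [0.5, -0.3, -0.2]
gripper_width: 25.7
grasp_force: 0.0
```

```bash
python3 - <<'E'
from h import *
go([481,25,210],-90)
i=grab("wrist");cv2.imwrite("pics/w5.png",i["color"])
measure(i,(481,-20),(481,-20))
E
```

```text
clock 8.32 pos [480.5  25.6 208.6] F [ 0.54 -0.32 -0.22] w 25.7 turn [ 0. -0.  0.] shift [ 0.6 -0.5 -1.4]
head [481.  -20.3] 63.9 [252.  74.] [385. 209.]
drum [479.8 -22.1] 19.1 [299. 124.] [341. 166.]
```

View pics/w5.png

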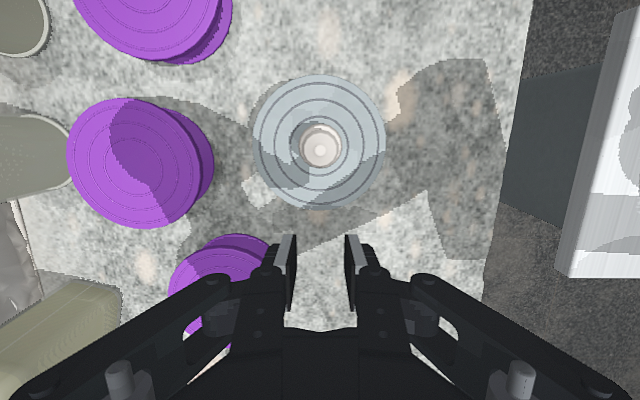

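The finial now stands upright at about (320,145), with its drum inside the inner ring (about 290–348 px). Its axis is about 2 mm from the head's centre, and the fingers are clear.

```bash
python3 -c "
from bench import *
print(job_done())"
```

```text
the job is handed in; nothing more can be done
None
```

The job is handed in: I measured the finial upright about 2 mm from the wheel's centre (limit 7.2 mm), after one slow low push with the fingers clear afterwards; the judge gave no verdict.

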